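# Free the stuck glue cup from its warmer

### The arm

A 6-joint arm with a two-finger parallel gripper is mounted at the origin on the work surface. World frame = base frame: x ahead of the robot, y to its left, z up, the work surface at z = 0. Lengths are in m, angles in rad, forces in N, time in s.
With the tool pointing down it reaches from about 0.25 to 0.775 m from the base axis. Payload 8.9 kg.
Tool frame: the origin (TCP) lies at the very end of the fingers, on their centre line; the grasp point (between the pads) lies 19 mm behind it (bot.pinch_z is the distance from the TCP to the grasp point, in m); z points along the fingers, y is the line along which they close (so a half turn about z gives the same grasp; the last joint's range is limited). The gripper opens to 85 mm and grips with 20 to 120 N. Pads are 22 mm wide; open, the fingers measure 114 mm over their backs; the gripper's body (76 mm by 85 mm) begins 54 mm behind the grasp point. The pads swing forward as they close: fully open they stand 13 mm farther back than shut.
Start: joints at [1.128, 0.291, -0.153, 1.127, 0, 1.431], TCP at [0.157, 0.501, 0.231] pointing down, gripper open.
Joint ranges: [-2.52, 2.52], [-0.91, 1.74], [-1.3, 1.37], [-1.96, 2.02], [-1.52, 1.47], [-3.14, 3.14]. Speed limits (rad/s): [2.22, 2.22, 2.79, 3.14, 3.14, 3.14].

### API

Orientations are given as a 3x3 rotation matrix whose columns are the frame's x, y, z axes.
In Python, from station import bot gives the robot as it stands.
- The arm moves only by the tool drive_tool, never from a script. Its argument "motion" is one flat list of numbers, 7 for each row, row after row: the turn, a rotation vector about the tool's x, y, z in units of 45 degrees (1.0 is 45 degrees), then the shift along the tool's x, y, z in units of 0.25 m (1.0 is 0.25 m), then the opening, from 0 (shut) to 1 (fully open). A call has 1 to 8 rows; each row is the pose to reach, as a shift and turn from the pose commanded when the call began, along the tool's axes at that moment; what a row does not reach only later rows make up. A row lasts 1/12 s, in which the tool goes at most 41.7 mm and 7.16 degrees, less where a joint would pass 70% of its speed; a pose out of reach is approached as far as the arm can. A call with a number of a shift or a turn outside -1 to 1 is refused whole. A call with a gripper value outside its range is refused whole. The fingers move at their own pace and stop on an object; "newtons" is the grip in N (left out, the last holds). Time passes only in rows, so rows that repeat a pose let the fingers close. It gives the time, the measured TCP pose, the force, the opening and the grip force at its end, in the units of the state.
- bot.read_state(): the state, without advancing time (a new reading comes with each control period).
- bot.capture(name): name is "side" or "top" or "wrist"; returns the picture (420x560x3 uint8, blue, green, red); there is no depth.
- bot.calibration(name): a dict with "camera_matrix" (3x3 intrinsics, pixels), "dist" ([k1, k2, p1, p2, k3] as OpenCV has them; the pictures are not rectified), "R" (3x3) and "t" (3): a world point X has camera coordinates R X + t. Camera axes: x right, y down, z forward; pixel columns grow to the right and rows downward; lengths in m; the calibration is good to about 2 mm. A picture is of the moment at which its call begins: read the wrist's pose just before it. calibration takes no time and is no camera call; for the wrist camera it gives the pose at the moment of the call.
- bot.sign_off(): hands the job in; it is judged then, once.
The state is a dict: "time_s": time; "joints": joint angles; "qvel": joint speeds; "joint_torque": joint torques, N m; "tcp_pos": TCP position; "tool_rot": TCP orientation; "force": force on the tool from outside, world axes, zero at the start; "moment": the same for the moment, N m; "width": finger opening in m; "grip_force": force on a finger pad.
Only numpy, scipy, OpenCV 4.12 (cv2) and the standard library are available. Lean on these libraries where they do the work, as an engineer would, in place of code of your own. Each camera call takes 0.05 s, during which the arm holds its last target. There are 200 camera calls.

### The job

In the instrument maker's workshop the steel glue cup has stuck in the grey glue warmer. Grip it by its rim, twist it about 60 degrees (either way) so that its two ears come out from under the warmer's claws, pull it straight up out of the well, and set it upright on the middle of the round cork mat, lowering it all the way down before letting go. Leave the identical spare cup that stands on the bench where it is.

Things in the scene. Friction and masses are not known exactly. Their poses are not given: they have to be found in the camera images.
- cup_center (a point): Stuck cup, at its axis half-way up: open steel cup, 60 mm outside diameter, 115 mm tall, wall 2.5 mm, top 65 mm hollow, 0.3 kg, z up. Two ears at its own +x and -x, 10 mm wide, out to 40 mm from the axis, 58 to 64 mm above its foot. 55 mm sits in the well; the top 42 mm is bare wall above the claws. Sprung pads in the well hold it by friction: up to 15 N to pull, 0.2 to 0.4 N m to turn.
- warmer: Grey box 150 x 130 mm (x, y), 85 mm high, fixed; knob on its -x side; origin at centre of underside. Well on its z axis: 66 mm wide, floor at 30 mm. Two dark claws at its +x and -x, 26 mm wide, 34 to 51 mm off the axis, top at 103 mm, overhang the cup's ears (which start within 8 deg of them). With the cup turned 30 to 150 deg, either way, it lifts out; it is clear of the claws after 73 mm.
- mat: Round cork mat, 120 mm diameter, 8 mm thick, fixed to the bench; origin at the centre of its underside. The cup goes on its middle. (A square wooden board of similar size, not listed, is not the mat.)
- spare_center (a point): Centre (on the axis, half-way up) of the spare cup, the same shape as the stuck one, standing free on the bench. Not to be moved.
There are look-alikes about, which are no part of the job. Several things have the shape of the warmer; the one meant has the colours described above.

How it is judged:
By the outcome, as a careful person would: the job done as asked, in the order asked, and still so for the second after the job is handed in, with the robot touching nothing.
It also fails if it takes over 45 s, if anything falls off the work surface, if the arm or the gripper's body presses on something with over 40 N, if the wrist force passes 120 N, or if a joint passes its speed limit or range.

## Working session

There is one attempt and no reset: what is moved stays moved. The work goes in short steps, Python scripts to look and compute and a tool call to move; the robot and the scene stay as the last step left them, time stands still between calls to the robot, and variables do not carry over. Pictures are saved under pics/ and viewed, at most 10 in all, crops included, and the job is handed in when it is done.

Besides the shell and the picture viewer there is one more tool, called after "Call:" as a command line: name --argument value ..., lists and objects as JSON in quotes. drive_tool: Moves the arm, as the interface text tells. Shifts and turns lie within -1 to 1; 1 stands for 0.25 m of shift or 45 degrees of turn. Its arguments: {"type":"object","properties":{"motion":{"type":"array"},"newtons":{"type":"number"}},"required":["motion"]}

```bash
mkdir -p pics; python3 - <<'E'
from station import bot
import cv2,numpy as np
for n in("side","top"):
    cv2.imwrite(f"pics/{n}0.png",bot.capture(n))
    c=bot.calibration(n);print(n,np.round(-c["R"].T@c["t"],3),np.round(c["R"],2).tolist())
s=bot.read_state();print(s["time_s"],s["tcp_pos"],s["tool_rot"],s["width"])
E
```

```text
side [-0.198 -0.806  0.714] [[0.78, -0.63, -0.01], [-0.34, -0.4, -0.85], [0.53, 0.67, -0.52]]
top [0.244 0.024 1.461] [[-0.02, -1.0, -0.0], [-0.99, 0.02, -0.16], [0.16, -0.0, -0.99]]
0.1 [0.15686103 0.50062924 0.23080892] [[-9.54223661e-01  2.99093561e-01 -4.96085449e-04]
 [ 2.99093922e-01  9.54223155e-01 -9.98462641e-04]
 [ 1.74742475e-04 -1.10113282e-03 -9.99999378e-01]] 0.085258193897481
```

View pics/side0.png

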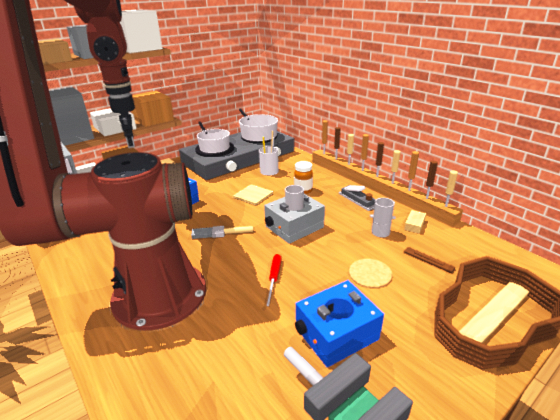

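View pics/top0.png

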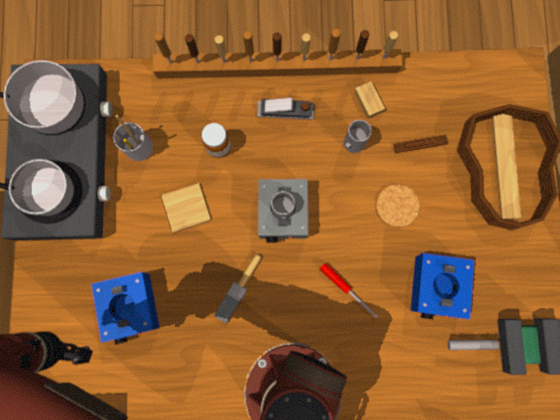

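Candidates, top picture: grey warmer with cup (283,208) is the one wanted. The blue warmers at (125,307) and (444,286) and the spare cup at (358,135) are not. The round cork mat is at (398,205); the square board at (186,207) is not the mat. Next is a close crop and a measurement.

```bash
cat >h.py <<'E'
from station import bot
import cv2,numpy as np
def ray(n,uv,z,c=None):
    c=c or bot.calibration(n)
    p=cv2.undistortPoints(np.array(uv,float).reshape(-1,1,2),c["camera_matrix"],np.array(c["dist"]))[:,0]
    R=np.array(c["R"]);o=-R.T@np.array(c["t"]).ravel();d=np.c_[p,np.ones(len(p))]@R
    return o+d*((z-o[2])/d[:,2])[:,None]
def proj(n,X,c=None):
    c=c or bot.calibration(n)
    return cv2.projectPoints(np.array(X,float).reshape(-1,1,3),cv2.Rodrigues(np.array(c["R"]))[0],np.array(c["t"],float),c["camera_matrix"],np.array(c["dist"]))[0][:,0]
E
python3 - <<'E'
from h import *
im=cv2.imread("pics/top0.png")
cr=im[160:260,225:345];cr=cv2.resize(cr,None,fx=6,fy=6,interpolation=cv2.INTER_CUBIC);cv2.imwrite("pics/crop.png",cr)
hsv=cv2.cvtColor(im,cv2.COLOR_BGR2HSV);print(hsv[205,398],hsv[205,430],hsv[185,300])
b=cv2.bilateralFilter(im,5,30,5)
m=(np.abs(b.astype(int)-b[200:210,393:403].mean((0,1))).max(2)<35).astype(np.uint8)
m[:,:370]=0;m[:,425:]=0;m[:175]=0;m[235:]=0
m=cv2.morphologyEx(m,cv2.MORPH_OPEN,np.ones((5,5)))
c=max(cv2.findContours(m,0,2)[0],key=cv2.contourArea);e=cv2.fitEllipse(cv2.convexHull(c));print("mat",e,ray("top",e[0],.008))
print("grey",ray("top",[[260,180.5],[306,180.5],[309,237],[258,237]],.085), "cup",ray("top",[283,205],.145),"spare",ray("top",[359,130],.115))
E
```

```text
[ 15 158 223] [ 15 196 189] [ 22  18 160]
mat ((398.3639221191406, 205.15707397460938), (42.391056060791016, 44.36871337890625), 120.79034423828125) [[ 0.49325191 -0.30907154  0.008     ]]
grey [[ 0.55561054  0.07200589  0.085     ]
 [ 0.55262697 -0.0504786   0.085     ]
 [ 0.40120153 -0.05349944  0.085     ]
 [ 0.40441411  0.07994327  0.085     ]] cup [[0.47723417 0.01291879 0.145     ]] spare [[ 0.67863836 -0.19287603  0.115     ]]
```

View pics/crop.png

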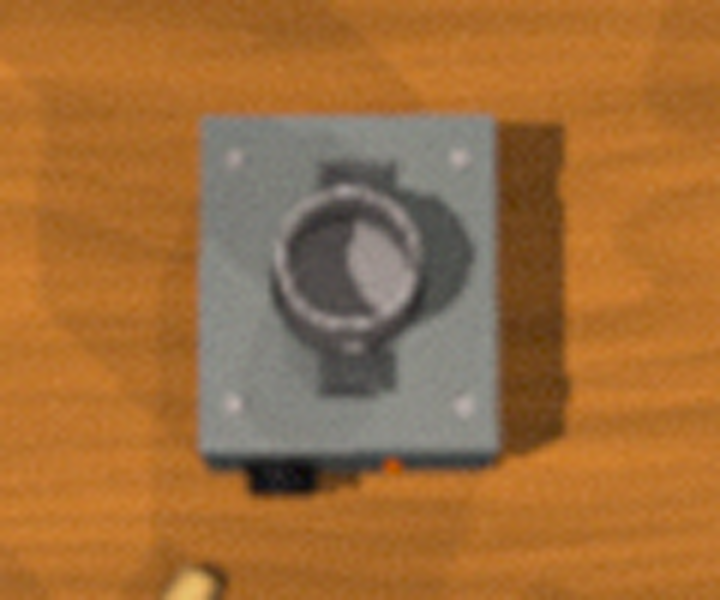

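The crop confirms the choice: a grey warmer with its knob at the lower side (-x) and dark claws at top and bottom (crop (357,175) and (357,372)). The cup rim is centred at crop (348,257), which is full picture (282.7,202.4). I'll move there in two legs.

Call:
drive_tool --motion '[0,0,0,-0.13,-0.1,-0.1,1,0,0,0,-0.26,-0.2,-0.16,1,0,0,0,-0.39,-0.31,-0.16,1,0,0,0,-0.52,-0.42,-0.16,1,0,0,0,-0.65,-0.53,-0.16,1,0,0,0,-0.78,-0.64,-0.16,1,0,0,0,-0.9,-0.74,-0.16,1,0,0,0,-0.9,-0.74,-0.16,1]'

```text
time_s: 0.77
tcp_pos: [0.3186, 0.253, 0.2712]
tool_rot: [[-0.953, 0.303, 0.001], [0.303, 0.953, -0.002], [-0.001, -0.001, -1.0]]
force: [0.9, -0.5, 0.5]
width: 0.0858
grip_force: 0.0
```

Call:
drive_tool --motion '[0,0,0,-0.1,-0.08,0,1,0,0,0,-0.2,-0.16,0,1,0,0,0,-0.3,-0.24,0,1,0,0,0,-0.4,-0.32,0,1,0,0,0,-0.5,-0.4,0,1,0,0,0,-0.6,-0.48,0,1,0,0,0,-0.6,-0.48,0,1]'

```text
time_s: 1.35
tcp_pos: [0.4262, 0.0943, 0.2709]
tool_rot: [[-0.953, 0.303, 0.001], [0.303, 0.953, -0.001], [-0.001, -0.001, -1.0]]
force: [-0.1, 0.7, -0.3]
width: 0.0855
grip_force: 0.0
```

```bash
python3 - <<'E'
from h import *
c=bot.calibration("wrist");im=bot.capture("wrist");cv2.imwrite("pics/w1.png",im)
s=bot.read_state();print(s["time_s"],s["tcp_pos"],np.round(s["tool_rot"],3).tolist(),s["force"])
print("cam",np.round(-np.array(c["R"]).T@c["t"],3),np.round(c["R"],2).tolist(),"est cup px",proj("wrist",[.487,.013,.145],c),ray("top",[282.7,202.4],.145))
E
```

```text
1.4 [0.42471457 0.09600028 0.27088163] [[-0.953, 0.303, -0.001], [0.303, 0.953, -0.0], [0.0, -0.0, -1.0]] [-0.45297999  0.33088138  0.16920521]
cam [0.362 0.116 0.413] [[0.3, 0.95, -0.0], [0.92, -0.29, 0.27], [0.25, -0.08, -0.96]] est cup px [[208.58582883 291.67298802]] [[0.48393287 0.01351163 0.145     ]]
```

View pics/w1.png

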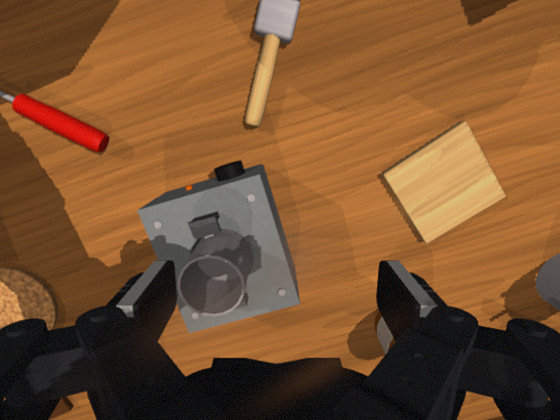

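The wrist view shows the grey warmer, its screws at (158,225), (251,198), (281,293) and (195,316), and the near claw at (206,222). The cup rim spans about x 177–246, y 253–314.

```bash
python3 - <<'E'
from h import *
print(ray("wrist",[[211.5,284],[177,284],[246,284],[211,253.5],[211,314.5]],.145).round(4))
sc=ray("wrist",[[158,225],[251,198],[281,293],[195,316]],.085);print(sc.round(4),sc.mean(0))
E
```

```text
[[ 0.4789  0.02    0.145 ]
 [ 0.4697 -0.0089  0.145 ]
 [ 0.4881  0.0489  0.145 ]
 [ 0.4517  0.0297  0.145 ]
 [ 0.5074  0.0089  0.145 ]]
[[ 0.4263 -0.0307  0.085 ]
 [ 0.4281  0.0693  0.085 ]
 [ 0.5385  0.0663  0.085 ]
 [ 0.5367 -0.033   0.085 ]] [0.48236491 0.01798714 0.085     ]
```

Call:
drive_tool --motion '[0,0,0.11,-0.1,-0.08,0.0,1,0,0,0.22,-0.21,-0.16,0.05,1,0,0,0.22,-0.315,-0.234,0.12,1,0,0,0.22,-0.315,-0.234,0.24,1,0,0,0.22,-0.315,-0.234,0.34,1,0,0,0.22,-0.315,-0.234,0.34,1,0,0,0.22,-0.315,-0.234,0.34,1]'

```text
time_s: 1.98
tcp_pos: [0.48, 0.0193, 0.1858]
tool_rot: [[-0.889, 0.458, -0.003], [0.458, 0.889, 0.001], [0.003, -0.001, -1.0]]
force: [0.1, 0.5, 0.5]
width: 0.0856
grip_force: 0.0
```

```bash
python3 - <<'E'
from h import *
c=bot.calibration("wrist");im=bot.capture("wrist");cv2.imwrite("pics/w2.png",im)
s=bot.read_state();print(s["time_s"],s["tcp_pos"],np.round(s["tool_rot"],3).tolist(),s["force"])
print("est cup px",proj("wrist",[.482,.0165,.145],c))
E
```

```text
2.0333 [0.48114446 0.01920004 0.18710565] [[-0.889, 0.458, -0.0], [0.458, 0.889, 0.0], [0.0, 0.0, -1.0]] [-0.25608975 -0.40283082  0.08867082]
est cup px [[271.97945524 243.32312259]]
```

View pics/w2.png

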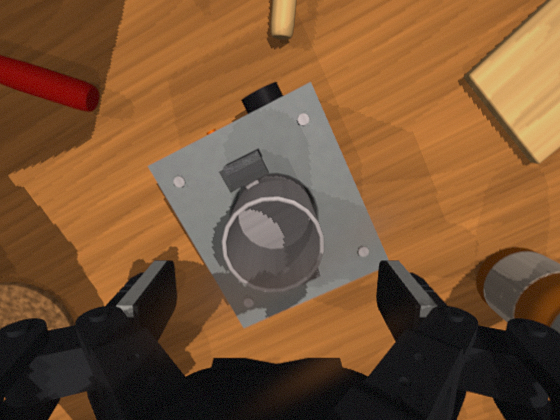

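The rim spans x 222–323 and y 197–291, so its centre is (273,244). That agrees with the estimate (272,243) to 1 mm, so I'll descend and close.

Call:
drive_tool --motion '[0,0,0,-0.008,-0.007,0.08,1,0,0,0,-0.008,-0.007,0.16,1,0,0,0,-0.008,-0.007,0.24,1,0,0,0,-0.008,-0.007,0.3,1,0,0,0,-0.008,-0.007,0.316,1,0,0,0,-0.008,-0.007,0.316,1]'

```text
time_s: 2.53
tcp_pos: [0.4825, 0.0164, 0.108]
tool_rot: [[-0.889, 0.458, 0.0], [0.458, 0.889, -0.0], [-0.0, 0.0, -1.0]]
force: [0.1, -0.1, -0.0]
width: 0.0856
grip_force: 0.0
```

Call:
drive_tool --motion '[0,0,0,0,0,0,0.6,0,0,0,0,0,0,0.5,0,0,0,0,0,0,0.3,0,0,0,0,0,0,0.3,0,0,0,0,0,0,0.3,0,0,0,0,0,0,0.3,0,0,0,0,0,0,0.3]' --newtons 80

```text
time_s: 3.12
tcp_pos: [0.4835, 0.0156, 0.1094]
tool_rot: [[-0.889, 0.459, 0.003], [0.459, 0.889, -0.001], [-0.003, 0.001, -1.0]]
force: [-3.6, -1.5, 12.9]
width: 0.0586
grip_force: 83.2
```

Call:
drive_tool --motion '[0,0,-0.1,0,0,0,0.3,0,0,-0.2,0,0,0,0.3,0,0,-0.3,0,0,0,0.3,0,0,-0.4,0,0,0,0.3,0,0,-0.5,0,0,0,0.3,0,0,-0.6,0,0,0,0.3,0,0,-0.68,0,0,0,0.3,0,0,-0.68,0,0,0,0.3]'

```text
time_s: 3.78
tcp_pos: [0.4852, 0.0162, 0.1096]
tool_rot: [[-0.998, -0.061, 0.006], [-0.061, 0.998, 0.001], [-0.006, 0.0, -1.0]]
force: [3.2, 1.4, 7.2]
width: 0.0587
grip_force: 84.7
```

Call:
drive_tool --motion '[0,0,-0.1,0,0,0,0.3,0,0,-0.2,0,0,0,0.3,0,0,-0.3,0,0,0,0.3,0,0,-0.4,0,0,0,0.3,0,0,-0.5,0,0,0,0.3,0,0,-0.6,0,0,0,0.3,0,0,-0.68,0,0,0,0.3,0,0,-0.68,0,0,0,0.3]'

```text
time_s: 4.45
tcp_pos: [0.485, 0.0159, 0.1096]
tool_rot: [[-0.828, -0.561, 0.006], [-0.561, 0.828, 0.0], [-0.005, -0.003, -1.0]]
force: [1.7, 0.3, 10.0]
width: 0.0586
grip_force: 85.0
```

```bash
python3 - <<'E'
from h import *
im=bot.capture("wrist");cv2.imwrite("pics/w3.png",im)
s=bot.read_state();print(s["time_s"],s["tcp_pos"],s["force"],s["moment"],s["grip_force"],s["joints"])
E
```

```text
4.5 [0.48489361 0.0158047  0.10960236] [ 1.45096244 -0.17775366  9.55456155] [ 0.23209061 -0.39425833  0.14640092] 85.01009121537209 [-1.18635840e-01  3.21260432e-01 -4.58844738e-01  7.85100454e-01
  5.69525050e-04 -7.11364174e-01]
```

View pics/w3.png

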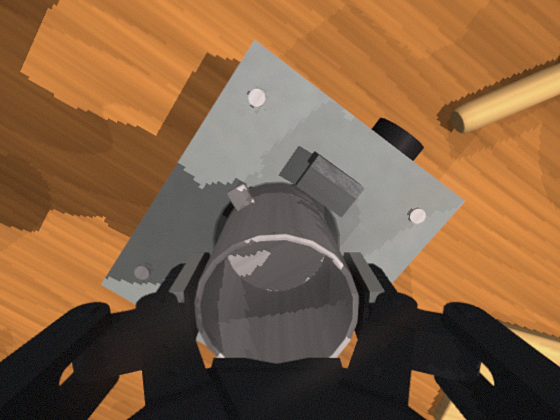

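The ear shows at (240,193), well clear of the claw at (322,183), so the cup turned with the tool (about 61°). Now I'll lift straight up.

Call:
drive_tool --motion '[0,0,0,0,0,-0.03,0.3,0,0,0,0,0,-0.08,0.3,0,0,0,0,0,-0.14,0.3,0,0,0,0,0,-0.2,0.3,0,0,0,0,0,-0.26,0.3,0,0,0,0,0,-0.32,0.3,0,0,0,0,0,-0.38,0.3,0,0,0,0,0,-0.44,0.3]'

```text
time_s: 5.17
tcp_pos: [0.4818, 0.016, 0.2188]
tool_rot: [[-0.83, -0.558, -0.0], [-0.558, 0.83, 0.0], [0.0, 0.0, -1.0]]
force: [0.3, -0.1, -2.8]
width: 0.0583
grip_force: 88.5
```

```bash
python3 - <<'E'
from h import *
im=bot.capture("side");cv2.imwrite("pics/s2.png",cv2.resize(im[120:330,220:440],None,fx=2.5,fy=2.5))
s=bot.read_state();print(s["time_s"],s["tcp_pos"],s["tool_rot"].round(3) if hasattr(s["tool_rot"],"round") else s["tool_rot"],s["force"],s["moment"],s["grip_force"],s["width"])
d=np.array([.4925,-.309,0])-np.array(s["tcp_pos"]);print("tool shift units",(np.array(s["tool_rot"]).T@d)/.25)
print(ray("side",[370.5,272.5],.008))
E
```

```text
5.2167 [0.48326334 0.01582781 0.2215067 ] [[-0.83  -0.558  0.004]
 [-0.558  0.83  -0.   ]
 [-0.003 -0.002 -1.   ]] [ 1.27955886 -0.35230978  0.72622399] [-0.12347318 -0.09938632 -0.06339979] 88.64185608923435 0.058565603985023765
tool shift units [ 0.69641071 -1.09695572  0.88674607]
[[ 0.49072653 -0.30981606  0.008     ]]
```

View pics/s2.png

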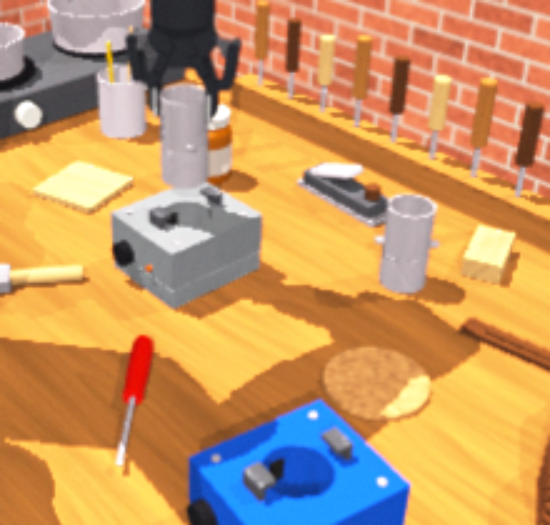

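The cup is clear of the claws and hangs upright in the gripper (crop (186,135)). The mat (crop (377,383)) agrees in both views at (0.492,-0.309). Next I'll carry it there.

Call:
drive_tool --motion '[0,0,0,0.03,-0.05,0,0.3,0,0,0,0.08,-0.13,0,0.3,0,0,0,0.14,-0.22,0,0.3,0,0,0,0.2,-0.31,0,0.3,0,0,0,0.26,-0.41,0,0.3,0,0,0,0.32,-0.5,0,0.3,0,0,0,0.38,-0.6,0,0.3,0,0,0,0.44,-0.69,0,0.3]'

```text
time_s: 5.88
tcp_pos: [0.4868, -0.1901, 0.2174]
tool_rot: [[-0.83, -0.557, -0.0], [-0.557, 0.83, 0.0], [0.0, 0.0, -1.0]]
force: [1.2, -0.2, -2.1]
width: 0.0587
grip_force: 88.5
```

Call:
drive_tool --motion '[0,0,0,0.06,-0.09,0,0.3,0,0,0,0.11,-0.18,0,0.3,0,0,0,0.17,-0.27,0,0.3,0,0,0,0.22,-0.35,0,0.3,0,0,0,0.25,-0.4,0,0.3,0,0,0,0.25,-0.4,0,0.3,0,0,0,0.25,-0.4,0,0.3]'

```text
time_s: 6.47
tcp_pos: [0.4907, -0.3064, 0.217]
tool_rot: [[-0.831, -0.557, -0.001], [-0.557, 0.831, 0.001], [-0.0, 0.001, -1.0]]
force: [-0.3, 0.2, -2.7]
width: 0.0586
grip_force: 88.5
```

```bash
python3 - <<'E'
from h import *
im=bot.capture("wrist");cv2.imwrite("pics/w4.png",im)
s=bot.read_state();print(s["time_s"],s["tcp_pos"],s["force"],s["moment"],s["grip_force"])
d=np.array([.492,-.309,.0875])-np.array(s["tcp_pos"]);print("tool shift units",(np.array(s["tool_rot"]).T@d)/.25, np.round(s["tool_rot"],3).tolist())
E
```

```text
6.5167 [ 0.49075181 -0.30572575  0.21710006] [ 0.87058708  0.61832011 -2.98712287] [ 0.06707817 -0.00262095 -0.00958279] 88.4572833403945
tool shift units [ 0.00319991 -0.01429234  0.51838283] [[-0.83, -0.558, -0.001], [-0.558, 0.83, 0.001], [-0.0, 0.001, -1.0]]
```

View pics/w4.png

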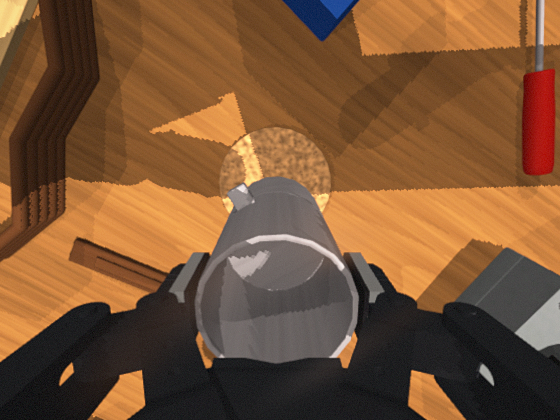

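The cup is held as before and the mat lies under it, its visible part centred near column 276. I'll lower most of the way, then feel for contact.

Call:
drive_tool --motion '[0,0,0,0.003,-0.014,0.08,0.3,0,0,0,0.003,-0.014,0.18,0.3,0,0,0,0.003,-0.014,0.28,0.3,0,0,0,0.003,-0.014,0.37,0.3,0,0,0,0.003,-0.014,0.44,0.3,0,0,0,0.003,-0.014,0.48,0.3,0,0,0,0.003,-0.014,0.495,0.3,0,0,0,0.003,-0.014,0.495,0.3]'

```text
time_s: 7.18
tcp_pos: [0.4923, -0.3089, 0.0933]
tool_rot: [[-0.83, -0.558, -0.001], [-0.558, 0.83, 0.001], [0.0, 0.001, -1.0]]
force: [-0.5, 0.0, -1.9]
width: 0.0586
grip_force: 88.4
```

Call:
drive_tool --motion '[0,0,0,0,0,0.004,0.3,0,0,0,0,0,0.008,0.3,0,0,0,0,0,0.012,0.3,0,0,0,0,0,0.016,0.3,0,0,0,0,0,0.016,0.3]'

```text
time_s: 7.6
tcp_pos: [0.4924, -0.3099, 0.0898]
tool_rot: [[-0.83, -0.558, 0.0], [-0.558, 0.83, -0.0], [-0.0, -0.0, -1.0]]
force: [-0.1, 1.2, -3.4]
width: 0.0586
grip_force: 88.4
```

Call:
drive_tool --motion '[0,0,0,0,0,0.004,0.3,0,0,0,0,0,0.008,0.3,0,0,0,0,0,0.008,0.3]'

```text
time_s: 7.85
tcp_pos: [0.4924, -0.3099, 0.0877]
tool_rot: [[-0.83, -0.558, 0.0], [-0.558, 0.83, -0.0], [-0.0, -0.0, -1.0]]
force: [0.3, -0.6, -1.0]
width: 0.0584
grip_force: 88.5
```

Call:
drive_tool --motion '[0,0,0,0,0,0.004,0.3,0,0,0,0,0,0.004,0.3]'

```text
time_s: 8.02
tcp_pos: [0.4926, -0.31, 0.0876]
tool_rot: [[-0.83, -0.558, 0.001], [-0.558, 0.83, -0.001], [-0.0, -0.001, -1.0]]
force: [-2.7, 1.2, 8.2]
width: 0.0588
grip_force: 89.5
```

Contact: +8 N at z = 0.0876. Releasing now.

Call:
drive_tool --motion '[0,0,0,0,0,0,0.72,0,0,0,0,0,0,0.8,0,0,0,0,0,0,1,0,0,0,0,0,0,1,0,0,0,0,0,0,1,0,0,0,0,0,0,1]' --newtons 20

```text
time_s: 8.52
tcp_pos: [0.4923, -0.3098, 0.0864]
tool_rot: [[-0.83, -0.558, -0.0], [-0.558, 0.83, 0.0], [0.0, 0.0, -1.0]]
force: [-0.0, -0.3, 0.4]
width: 0.0855
grip_force: 0.0
```

Call:
drive_tool --motion '[0,0,0,0,0,-0.06,1,0,0,0,0,0,-0.15,1,0,0,0,0,0,-0.25,1,0,0,0,0,0,-0.35,1,0,0,0,0,0,-0.45,1,0,0,0,0,0,-0.55,1,0,0,0,0,0,-0.6,1,0,0,0,0,0,-0.6,1]'

```text
time_s: 9.18
tcp_pos: [0.4936, -0.3108, 0.2397]
tool_rot: [[-0.83, -0.558, 0.004], [-0.558, 0.83, -0.003], [-0.001, -0.005, -1.0]]
force: [-0.2, 0.2, 0.8]
width: 0.0853
grip_force: 0.0
```

```bash
python3 - <<'E'
from h import *
a=bot.capture("side")
cv2.imwrite("pics/f.png",cv2.resize(a[150:330,260:470],None,fx=3,fy=3))
s=bot.read_state();print(s["time_s"],s["tcp_pos"],s["force"],s["width"])
E
```

```text
9.2333 [ 0.49304657 -0.31036546  0.23772259] [ 0.24606281  0.63557438 -1.10861985] 0.0852004788357068
```

View pics/f.png

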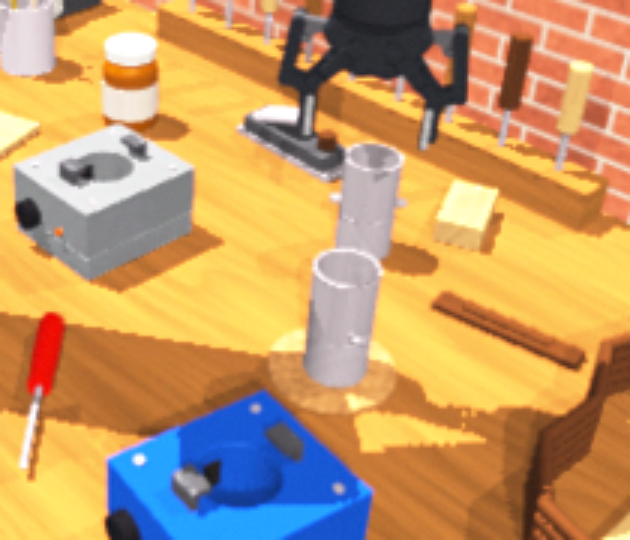

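The cup stands upright on the middle of the mat (crop (338,365)), the gripper is clear, and the spare is where it was. Handing in.

```bash
python3 -c "
from station import bot
print(bot.sign_off())"
```

```text
the job is handed in; nothing more can be done
None
```

I twisted the stuck cup about 61°, lifted it clear of the warmer and set it upright on the middle of the cork mat; the spare cup was left where it stood, and the job was handed in at about 9 s.

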